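Nip a plastic tool-pocket sleeve in the one-hand bar clamp and keep the trigger held

TASK

Take the flanged plastic sleeve out of the blue parts bin and stand it, wide flange down, on the base plate between the jaws of the bench-mounted one-hand bar clamp. Then work the clamp by its trigger only, pumping it until the sprung pad nips the sleeve against the fixed jaw and has gone about half way in; if the pad is driven hard in, the sleeve is crushed. Finish with the trigger still held squeezed at that gentle pressure, because the clamp slackens as soon as it is let go, and leave the oil bottle, the steel tool holder and the spanner where they are.

Things in the scene. Friction and masses are not known exactly. Their poses are not given: they have to be found in the camera images.
- sleeve: loose dark green plastic sleeve, 70 to 120 g: straight tube, 42 mm outside, 33 mm bore, with a flange of 54 mm diameter, 6 mm thick, round its foot; 62 mm tall in all. Stands flange down on the bin's floor among other parts: a plain tube 54 mm tall, flat ring, solid plug, steel bush, bolt on its head, nuts, stud. Origin: centre of the flange's underside; z up along the tube
- sleeve_top (a point): centre of the sleeve's upper rim, 62 mm above its origin
- bin: fixed blue open bin, 220 (its x) by 280 (its y) by 70 mm high, walls and floor 4 mm. Six parts stand in a 2 by 3 pattern, 100 mm apart along the bin's x, 88 along y, each up to 6 mm off; small ones (up to 12 mm high) between. Beside the sleeve's tube 28 mm or more is free on both sides along the bin's x; along y less at the walls. Origin: centre of the underside
- clamp: pistol-grip bar clamp lying on its side, black head bolted to a steel base plate (10 mm thick) fixed on the bench. Origin: on the bench under the bar's axis, level with the fixed pad's face. z up; y along the bar from fixed to moving jaw; x the way the jaws point, away from grip and trigger. Bar axis and middles of jaws, grip, trigger: z 40 mm. Plate x -40 to 130, y -100 to 135; head x -30 to 62, y -100 to 0, top z 56
- seat (a point): point on the base plate's top (z 10 mm) between the open jaws, at clamp (85, 38, 10) mm; the middle of the sleeve's foot goes down here. At every start its flange then clears both pads by 9 mm or more. The closing jaw slides the sleeve along the plate to the fixed pad
- fixed_pad: rubber pad of the fixed jaw, 50 mm along x, 26 mm high (z 27 to 53), 6 mm thick. Origin: middle of its face, clamp (85, 0, 40) mm. The jaw behind it reaches to clamp y -28 and x 113, z 25 to 55
- pad_face: rubber face of the sprung pad on the moving jaw, 50 mm along x, 26 mm high. Origin: middle of its face, which looks along clamp -y. Gap between the two pads = clamp y of this origin = 92 mm - joint jaw + joint pad
- jaw_arm: the moving jaw (black arm) with its toothed steel bar, not to be pushed by the robot: arm clamp x -17 to 110 mm, 22 mm thick along y (30 at the bar), 28 mm high. Origin: on the bar's axis at the arm's middle, clamp y = 121 mm - joint jaw. The bar (20 by 6 mm) runs from it through the head and sticks out behind at clamp -y
- jaw (a joint): travel (m) of bar and moving jaw towards the fixed jaw; 0 widest, starts 0.004 to 0.018. At 0.050 the pad touches a sleeve that bears on the fixed pad. A light brake (4 N) keeps the bar in place between strokes but gives way under more pressure, so the nip goes slack when the trigger is let go
- pad (a joint): how far (m) the sprung pad has gone back into the moving jaw: 0 free, 0.010 hard in. Spring 2.8 N per mm: 0.005 (half way) is 14 N on the sleeve
- trigger (a joint): trigger angle (rad), 0 let out, 0.22 at its stop; upright hinge at clamp (45, -40) mm. Squeezing moves the blade along clamp -y, 22 mm where fingers press, a spring returns it. A pawl pulls the bar 0.57 mm per mm of blade once it has caught a tooth (every 8 mm of bar); the bar stays as the blade returns. Full squeeze, then 18 mm or more of return: 8 mm a stroke; let out less, it catches no new tooth
- blade: the trigger's black finger blade in front of the pistol grip: clamp x -81 to -35 mm, 12 mm thick along y, z 30 to 50 mm. Let out, blade and grip measure 62 mm over their outer faces, squeezed 40 mm. Free space before it, bare bench below it and the grip. Pressing takes 4 to 6.5 N for the spring alone, about 8 N pulling the bar, about 16 N with the pad half in
- blade_front (a point): middle of the blade's front face, where a finger presses; clamp (-55, -26, 40) mm while let out
- grip_back (a point): middle of the pistol grip's rear face, where the opposing finger bears: clamp (-55, -88, 40) mm. The grip reaches from the head to clamp x -125, y -88 to -64, z 27 to 53 mm
- oil: bystander: white oil bottle, 52 mm diameter, 130 mm tall, standing on the bench; not to be moved. Origin: centre of the underside
- holder: bystander: steel tool holder, taper up, standing on the bench, 60 mm diameter, 106 mm tall; not to be moved. Origin: centre of the underside
- spanner: bystander: spanner, 190 mm long, lying flat on the bench; not to be moved. Origin: middle of the underside
There are look-alikes about, which are no part of the job. Leave any red or yellow look-alike of the sleeve alone.

How it is judged:
By the outcome, as a careful person would: the job done as asked, in the order asked, and still so for the second after the job is handed in, while the arm keeps its last pose, push and grip.
It also fails if it takes over 67 s, if anything falls off the work surface, if the arm or the gripper's body presses on something with over 40 N, if the wrist force passes 120 N, or if a joint passes its speed limit or range.

ROBOT

A 6-joint arm with a two-finger parallel gripper is mounted at the origin on the work surface. World frame = base frame: x ahead of the robot, y to its left, z up, the work surface at z = 0. Lengths are in mm, angles in rad, forces in N, time in s.
With the tool pointing down it reaches from about 425 to 1125 mm from the base axis. Payload 14.9 kg.
Tool frame: the origin (TCP) lies at the very end of the fingers, on their centre line; the grasp point (between the pads) lies 19 mm behind it; y points along the fingers, x is the direction in which the jaws open and shut, and the axes are right-handed (so a half turn about y gives the same grasp; the last joint's range is limited). The gripper opens to 91 mm and grips with 3 to 60 N. Pads are 32 mm wide; open, the fingers measure 118 mm over their backs; the gripper's body (76 mm by 178 mm) begins 60 mm behind the grasp point.
Start: joints at [1.206, 0.379, 1.734, -0, 1.028, -0.033], TCP at [228.029, 661.831, 213.932] pointing down, gripper open.
Joint ranges: [-2.77, 2.77], [-0.74, 2.19], [0, 2.66], [-1.06, 4.2], [0.31, 2.87], [-3.08, 3.08]. Speed limits (rad/s): [1.89, 1.89, 2.39, 3.14, 3.14, 3.14].

INTERFACE

Orientations are given as [roll, pitch, yaw] about the fixed x, y, z axes, in that order (R = Rz(yaw) Ry(pitch) Rx(roll)).
In Python, from rig import robot gives the robot as it stands. The module is installed in compiled form; this text tells all that it offers.
- The arm moves only by the tool servo_tool, never from a script. Its arguments are lists of equal length, an entry for each row: "turn": the turn, a rotation vector about the tool's x, y, z scaled (see below), a list of three; "offset": the shift along the tool's x, y, z scaled (see below), a list of three; "grip": the opening, from 0 (shut) to 1 (fully open). In form: {"turn": [[rx, ry, rz], ...], "offset": [[tx, ty, tz], ...], "grip": [grip, ...]}. A call has 1 to 20 rows; each row shifts and turns the commanded pose from where the row before left it, along the tool's axes as they then stand; what a row does not reach is not made up. The controller multiplies each number of a shift by 0.02 m and each number of a turn by 0.08 rad. A row lasts 1/10 s, in which the tool goes at most 50 mm and 8.59 degrees, less where a joint would pass 70% of its speed; a pose out of reach is approached as far as the arm can. A call with a number of a shift or a turn outside -1 to 1 is refused whole. A call with a gripper value outside its range is refused whole. The fingers move at their own pace and stop on an object; "newtons" is the grip in N (left out, the last holds). Time passes only in rows, so rows that do not move let the fingers close. It gives the time, the measured TCP pose, the force and the opening at its end, in the units of the state.
- robot.get_state(): the state, without advancing time (a new reading comes with each control period).
- robot.get_image(name): name is "side" or "top"; returns a dict with "frame" (480x640x3 uint8, red, green, blue), "camera_matrix" (3x3 intrinsics, pixels), "origin" and "rotation" of the camera in the world. Camera axes: x right, y down, z forward; pixel columns grow to the right and rows downward; lengths in mm; the calibration is good to about 2 mm. A picture is of the moment at which its call begins. There is no depth.
- robot.finish_job(): hands the job in, once; it reports no verdict.
Trained networks look in the newest picture that a camera, given by its name, has taken for a name from the list of things; names that differ only in an ending like _2 or _b are one class to them, and where a whole thing is asked for, a point or a joint stands for the part that bears it (a point fixed in the world has none). Each returns a list of dicts, best first, with "conf" (0 to 1); they miss things now and then, are a little off and sometimes report something else, mostly with a low value. They report only what shows in the picture. A call takes as long as a camera call. They do not tell look-alikes from the thing itself.
- robot.search_frame(camera, label): "position" ([x, y, z] in mm, in the coordinates of the camera as it stood for that picture, good to about 4 mm: the middle of the surface that is visible of it).
- robot.regions_of(camera, label): "pixels" (480x640 bool, what is visible of it).
- robot.tip_of(camera, label): "position" ([x, y, z] in mm, in the coordinates of the camera as it stood for that picture, good to about 4 mm: a listed point, or the origin of a listed thing).
The state is a dict: "time_s": time; "q": joint angles; "joint_velocities": joint speeds; "effort": joint torques, N m; "tool_pos": TCP position; "tool_rot": TCP orientation; "force": force on the tool from outside, world axes, zero at the start; "moment": the same for the moment, N m; "grip_width": opening from 0.0 (shut) to 1.0 (fully open).
Only numpy, scipy, OpenCV 4.12 (cv2) and the standard library are available. Lean on these libraries where they do the work, as an engineer would, in place of code of your own. Each camera call takes 0.05 s, during which the arm holds its last target. There are 200 camera calls.

## Working session

There is one attempt and no reset: what is moved stays moved. The work goes in short steps, Python scripts to look and compute and a tool call to move; the robot and the scene stay as the last step left them, time stands still between calls to the robot, and variables do not carry over. Pictures are saved under pics/ and viewed, about 8 in all and at most 12, crops included, and the job is handed in when it is done.

Besides the shell and the picture viewer there is one more tool, called after "Request:" as name(argument=value, ...) on one line, values as JSON. servo_tool: Moves the arm, as the interface text tells. Its arguments: {"type":"object","properties":{"turn":{"type":"array"},"offset":{"type":"array"},"grip":{"type":"array"},"newtons":{"type":"number"}},"required":["turn","offset","grip"]}

```bash
mkdir -p pics; cat > h.py <<'E'
import numpy as np, cv2
from rig import robot
def world(im,p): return np.array(im["rotation"])@np.array(p)+np.array(im["origin"])
def ray(im,u,v,z):
    d=np.array(im["rotation"])@np.linalg.inv(im["camera_matrix"])@np.array([u,v,1.]); o=np.array(im["origin"]); return o+d*(z-o[2])/d[2]
def proj(im,P):
    c=np.array(im["rotation"]).T@(np.array(P,float)-np.array(im["origin"])); q=np.array(im["camera_matrix"])@c; return q[:2]/q[2]
E
python3 - <<'E'
from h import *
s=robot.get_state(); print({k:np.round(s[k],3) for k in ("time_s","tool_pos","tool_rot","force","grip_width")})
for c in ("side","top"):
    im=robot.get_image(c); cv2.imwrite(f"pics/a_{c}.png",im["frame"][:,:,::-1])
    print(c,np.round(im["origin"]),np.round(np.array(im["rotation"]),2).tolist(),np.array(im["camera_matrix"]).round().tolist())
    for n in ("sleeve_top","sleeve","bin","clamp","seat","fixed_pad","pad_face","jaw_arm","blade_front","grip_back","oil","holder","spanner"):
        r=robot.tip_of(c,n)[:3]
        print(n,[(round(x["conf"],2),world(im,x["position"]).round().tolist(),proj(im,world(im,x["position"])).round().tolist()) for x in r])
E
```

```text
{'time_s': np.float64(0.0), 'tool_pos': array([227.877, 661.445, 213.288]), 'tool_rot': array([-1.571e+00,  1.000e-03,  1.239e+00]), 'force': array([ 0.286,  0.162, -0.153]), 'grip_width': np.float64(1.001)}
side [ 147. -611.  985.] [-2.47, 0.0, -0.54] [[597.0, 0.0, 316.0], [0.0, 597.0, 231.0], [0.0, 0.0, 1.0]]Traceback (most recent call last):
  File "<stdin>", line 8, in <module>
  File "h.py", line 7, in proj
    c=np.array(im["rotation"]).T@(np.array(P,float)-np.array(im["origin"])); q=np.array(im["camera_matrix"])@c; return q[:2]/q[2]
                                                                               ~~~~~~~~~~~~~~~~~~~~~~~~~~~~~^~
ValueError: matmul: Input operand 1 does not have enough dimensions (has 0, gufunc core with signature (n?,k),(k,m?)->(n?,m?) requires 1)
```

```bash
ls . pics
```

```text
.:
h.py
pics

pics:
a_side.png
```

```bash
cat > h.py <<'E'
import numpy as np, cv2
from scipy.spatial.transform import Rotation as Ro
from rig import robot
def Rm(im): return Ro.from_euler("xyz",im["rotation"]).as_matrix()
def world(im,p): return Rm(im)@np.array(p)+np.array(im["origin"])
def ray(im,u,v,z):
    d=Rm(im)@np.linalg.inv(im["camera_matrix"])@np.array([u,v,1.]); o=np.array(im["origin"]); return o+d*(z-o[2])/d[2]
def proj(im,P):
    c=Rm(im).T@(np.array(P,float)-np.array(im["origin"])); q=np.array(im["camera_matrix"])@c; return q[:2]/q[2]
def snap(c,name):
    im=robot.get_image(c); cv2.imwrite(f"pics/{name}.png",im["frame"][:,:,::-1]); return im
def tips(im,c,names,k=2):
    for n in names:
        print(n,[(round(x["conf"],2),world(im,x["position"]).round().tolist(),proj(im,world(im,x["position"])).round().tolist()) for x in robot.tip_of(c,n)[:k]])
def st():
    s=robot.get_state(); print({k:np.round(s[k],3).tolist() for k in ("time_s","tool_pos","tool_rot","force","grip_width","q")})
E
python3 - <<'E'
from h import *
st()
for c in ("side","top"):
    im=snap(c,"a_"+c)
    print(c,im["origin"],im["rotation"],np.array(im["camera_matrix"])[0])
    tips(im,c,("sleeve_top","sleeve","bin","clamp","seat","fixed_pad","pad_face","jaw_arm","blade_front","grip_back","oil","holder","spanner"),3)
E
```

```text
{'time_s': 0.1, 'tool_pos': [227.892, 661.497, 213.358], 'tool_rot': [-1.571, 0.001, 1.239], 'force': [-0.482, -0.447, 0.672], 'grip_width': 0.998, 'q': [1.206, 0.379, 1.735, -0.0, 1.028, -0.033]}
side [ 146.97576227 -611.17246701  984.69967734] [-2.47331399e+00  1.75364909e-03 -5.39243153e-01] [596.78831021   0.         315.98909431]
sleeve_top [(0.89, [490.0, 193.0, 64.0], [261.0, 179.0]), (0.83, [341.0, 272.0, 63.0], [180.0, 182.0]), (0.79, [335.0, 142.0, 60.0], [204.0, 226.0])]
sleeve [(0.88, [336.0, 143.0, 3.0], [208.0, 243.0]), (0.73, [488.0, 192.0, 8.0], [262.0, 197.0]), (0.69, [267.0, 323.0, -2.0], [145.0, 201.0])]
bin [(0.74, [537.0, 197.0, 2.0], [280.0, 189.0]), (0.45, [492.0, -326.0, 39.0], [406.0, 382.0])]
clamp [(0.9, [526.0, -229.0, 1.0], [387.0, 339.0])]
seat [(0.91, [606.0, -189.0, 10.0], [410.0, 301.0]), (0.17, [493.0, 189.0, 5.0], [265.0, 198.0])]
fixed_pad [(0.39, [617.0, -224.0, 37.0], [428.0, 305.0])]
pad_face [(0.72, [515.0, -135.0, 41.0], [355.0, 293.0]), (0.56, [602.0, -148.0, 42.0], [398.0, 278.0])]
jaw_arm [(0.89, [517.0, -133.0, 39.0], [356.0, 292.0])]
blad
[... 1014 characters left out ...]
.0, 250.0])]
seat [(0.73, [603.0, -182.0, 13.0], [424.0, 214.0]), (0.4, [528.0, -234.0, -2.0], [448.0, 252.0])]
fixed_pad [(0.67, [609.0, -224.0, 39.0], [447.0, 209.0])]
pad_face [(0.42, [602.0, -149.0, 44.0], [411.0, 211.0]), (0.28, [488.0, 190.0, 62.0], [238.0, 260.0]), (0.16, [487.0, -328.0, 42.0], [500.0, 270.0])]
jaw_arm [(0.71, [516.0, -129.0, 39.0], [400.0, 253.0])]
blade_front [(0.68, [480.0, -268.0, 41.0], [470.0, 273.0])]
grip_back [(0.68, [489.0, -328.0, 41.0], [501.0, 269.0])]
oil [(0.58, [786.0, 36.0, -6.0], [321.0, 130.0])]
holder [(0.68, [756.0, -149.0, -3.0], [407.0, 146.0])]
spanner [(0.97, [766.0, 218.0, -2.0], [236.0, 136.0]), (0.63, [603.0, -179.0, 13.0], [423.0, 214.0])]
```

View pics/a_side.png

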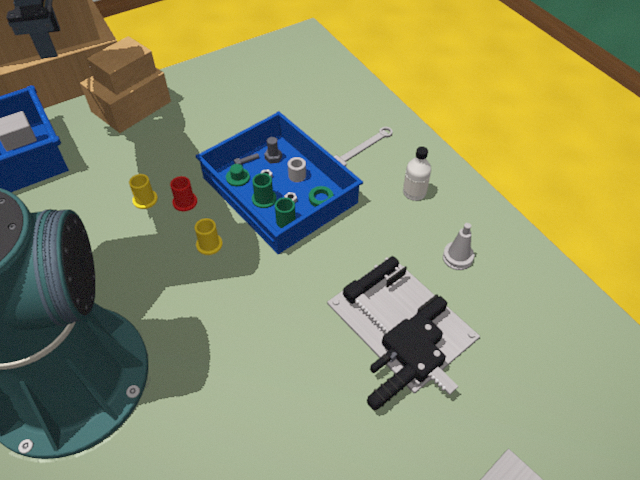

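View pics/a_top.png

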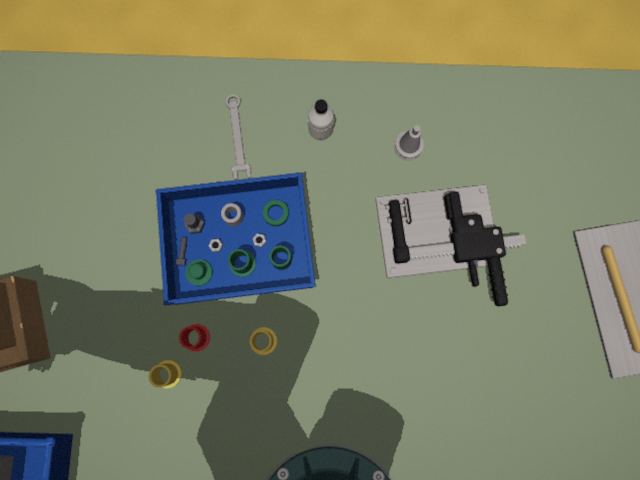

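```bash
cat >> h.py <<'E'
K={"clamp":(0,0,0),"seat":(85,38,10),"fixed_pad":(85,0,40),"blade_front":(-55,-26,40),"grip_back":(-55,-88,40)}
def fit(P,Q):
    P=np.array(P,float);Q=np.array(Q,float);a=P-P.mean(0);b=Q-Q.mean(0)
    th=np.arctan2((a[:,0]*b[:,1]-a[:,1]*b[:,0]).sum(),(a[:,:2]*b[:,:2]).sum()); R=Ro.from_euler("z",th).as_matrix(); t=Q.mean(0)-R@P.mean(0)
    return th,t,np.abs((P@R.T+t)-Q)
def draw(im,pts,col,f):
    for p in pts:
        u=proj(im,p); cv2.drawMarker(f,tuple((u*1).round().astype(int).tolist()),col,0,5,1)
E
python3 - <<'E'
from h import *
P=[];Q=[];ims={}
for c in ("side","top"):
    im=ims[c]=robot.get_image(c)
    for rep in range(1):
      for n,k in K.items():
        for x in robot.tip_of(c,n)[:1]:
            if x["conf"]>.6: P.append(k);Q.append(world(im,x["position"]))
th,t,r=fit(P,Q);print(th,t,r.round(1).tolist())
R=Ro.from_euler("z",th).as_matrix()
crops=[]
for c,(u,v,w,h) in (("side",(190,110,180,150)),("top",(150,165,180,150)),("side",(320,250,180,150)),("top",(370,170,180,150))):
    im=ims[c];S=2.2
    f=cv2.resize(im["frame"][v:v+h,u:u+w],None,fx=S,fy=S,interpolation=cv2.INTER_CUBIC)
    mk=[R@np.array(p)+[t[0],t[1],0] for p in ((-40,-100,10),(130,-100,10),(-40,135,10),(130,135,10),(85,38,10),(-55,-26,50),(-55,-88,53))]
    for p in mk:
        a=((proj(im,p)-[u,v]+.5)*S).astype(int); cv2.drawMarker(f,(int(a[0]),int(a[1])),(255,0,0),0,9,1)
    crops.append(f)
cv2.imwrite("pics/b.png",np.vstack([np.hstack(crops[:2]),np.hstack(crops[2:])])[:600,:800,::-1])
# plate region corners, bin region corners
for c,n in (("top","bin"),("side","bin"),("top","sleeve"),("side","sleeve")):
    for x in robot.regions_of(c,n)[:3]:
        m=x["pixels"].astype(np.uint8); rc=cv2.minAreaRect(cv2.findNonZero(m)); print(c,n,round(x["conf"],2),m.sum(),np.round(cv2.boxPoints(rc)).tolist())
E
```

```text
0.16283052687165134 [ 5.27883024e+02 -2.32590305e+02 -4.16709577e-01] [[0.7, 2.7, 0.5], [0.2, 2.1, 2.2], [0.1, 0.3, 1.8], [1.1, 1.2, 0.1], [0.8, 1.8, 3.5], [0.0, 2.0, 1.8], [3.4, 2.2, 1.2], [0.9, 0.5, 0.4]]
top bin 0.71 14405 [[150.0, 189.0], [301.0, 171.0], [315.0, 288.0], [163.0, 305.0]]
top bin 0.59 1539 [[385.0, 201.0], [517.0, 184.0], [525.0, 246.0], [394.0, 263.0]]
side bin 0.78 10099 [[189.0, 162.0], [270.0, 85.0], [369.0, 190.0], [288.0, 266.0]]
side bin 0.6 11315 [[319.0, 285.0], [436.0, 236.0], [494.0, 374.0], [377.0, 423.0]]
top sleeve 0.97 578 [[179.0, 324.0], [209.0, 324.0], [209.0, 350.0], [179.0, 350.0]]
top sleeve 0.92 669 [[148.0, 360.0], [181.0, 360.0], [181.0, 387.0], [148.0, 387.0]]
top sleeve 0.9 516 [[243.0, 341.0], [264.0, 321.0], [283.0, 340.0], [262.0, 360.0]]
side sleeve 0.87 696 [[251.0, 172.0], [275.0, 172.0], [275.0, 207.0], [251.0, 207.0]]
side sleeve 0.85 697 [[194.0, 220.0], [217.0, 217.0], [222.0, 252.0], [198.0, 255.0]]
side sleeve 0.64 665 [[170.0, 177.0], [194.0, 176.0], [197.0, 209.0], [173.0, 211.0]]
```

View pics/b.png

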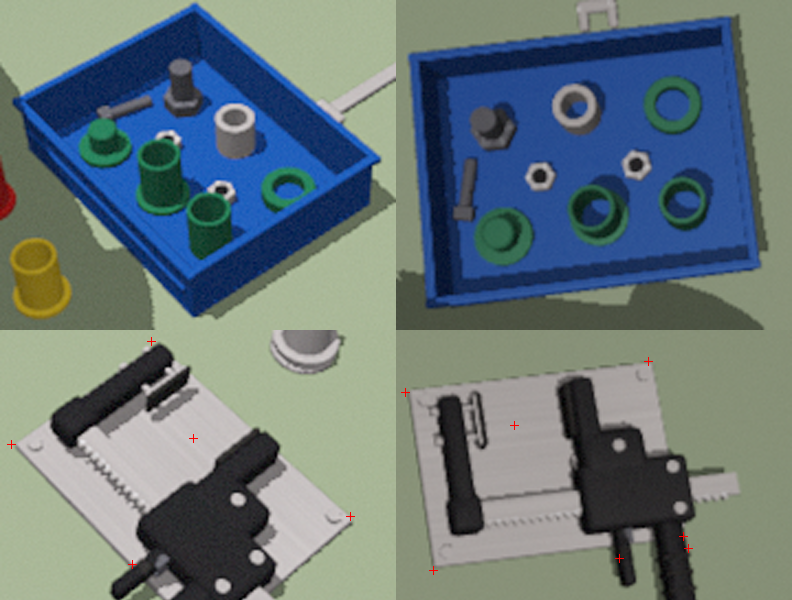

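```bash
python3 - <<'E'
from h import *
im=robot.get_image("top"); im2=robot.get_image("side")
c=lambda a,b:((a-396)/2.2+149.7,b/2.2+164.7)
print("rim top",ray(im,*c(594,211),66).round(1)); print("rim side",ray(im2,160/2.2+189.7,156/2.2+109.7,66).round(1))
q=[ray(im,*c(*p),70)[:2] for p in ((411,55),(733,17),(760,267),(428,305))]
print(np.round(q,0).tolist(),"center",np.mean(q,0).round(1))
for a,b in ((0,1),(3,2)):
    d=q[a]-q[b]; print("yaw by y edge",np.arctan2(-d[0],d[1]),np.hypot(*d))
for a,b in ((3,0),(2,1)):
    d=q[b]-q[a]; print("yaw by x edge",np.arctan2(d[1],d[0]),np.hypot(*d))
tips(im,"top",["sleeve_top","sleeve"],6);tips(im2,"side",["sleeve_top","sleeve"],6); st()
E
```

```text
rim top [487.  185.6  66. ]
rim side [490.6 185.4  66. ]
[[622.0, 356.0], [667.0, 69.0], [442.0, 38.0], [401.0, 323.0]] center [532.9 196.9]
yaw by y edge 0.15372235525193123 290.3476543402459
yaw by y edge 0.1432730661153494 288.0575422447621
yaw by x edge 0.14797752505799938 224.3213385477367
yaw by x edge 0.13791160531268015 227.35599529519817
sleeve_top [(0.86, [486.0, 192.0, 65.0], [237.0, 261.0]), (0.86, [333.0, 139.0, 61.0], [260.0, 342.0]), (0.84, [270.0, 325.0, 63.0], [159.0, 374.0]), (0.66, [338.0, 274.0, 67.0], [188.0, 338.0]), (0.29, [754.0, -151.0, -3.0], [408.0, 147.0])]
sleeve [(0.91, [336.0, 275.0, -1.0], [195.0, 339.0]), (0.88, [490.0, 195.0, 4.0], [239.0, 264.0]), (0.63, [334.0, 138.0, -1.0], [264.0, 342.0]), (0.57, [269.0, 327.0, 1.0], [166.0, 373.0])]
sleeve_top [(0.96, [266.0, 321.0, 64.0], [138.0, 181.0]), (0.87, [341.0, 273.0, 64.0], [180.0, 182.0]), (0.75, [492.0, 193.0, 66.0], [261.0, 178.0]), (0.71, [338.0, 139.0, 57.0], [206.0, 227.0])]
sleeve [(0.97, [339.0, 271.0, 2.0], [185.0, 202.0]), (0.93, [336.0, 141.0, 2.0], [208.0, 244.0]), (0.9, [488.0, 192.0, 3.0], [262.0, 199.0]), (0.85, [267.0, 329.0, 0.0], [144.0, 199.0]), (0.39, [532.0, 198.0, 1.0], [278.0, 190.0])]
{'time_s': 2.6, 'tool_pos': [228.021, 661.836, 213.943], 'tool_rot': [-1.571, -0.0, 1.239], 'force': [0.106, -0.247, 0.439], 'grip_width': 0.998, 'q': [1.206, 0.379, 1.734, 0.0, 1.028, -0.033]}
```

```bash
python3 - <<'E'
from h import *
from scipy.optimize import minimize
ims=[robot.get_image("top"),robot.get_image("side")]
a=np.linspace(0,2*np.pi,40,endpoint=False)
def circ(x,y,r,z): return np.c_[x+r*np.cos(a),y+r*np.sin(a),0*a+z]
obs=[]
for im in ims:
    hsv=cv2.cvtColor(im["frame"],cv2.COLOR_RGB2HSV)
    m=cv2.inRange(hsv,(60,120,20),(90,255,255)); n,l,s,ce=cv2.connectedComponentsWithStats(m)
    p=proj(im,(489,189,35)); k=[i for i in range(1,n) if s[i,4]>100 and np.hypot(*(ce[i]-p))<12]
    print(k,[s[i].tolist() for i in k]); o=np.zeros(m.shape,np.uint8)
    cs=cv2.findContours((l==k[0]).astype(np.uint8),0,1)[0]; cv2.drawContours(o,cs,-1,1,-1); obs.append(o)
S=8
def sil(im,x,y):
    o=np.zeros((480,640),np.uint8)
    big=np.zeros((480*S//4,640*S//4),np.uint8)
    for rs in ([(27,4),(27,10)],[(21,10),(21,66)]):
        pts=np.vstack([circ(x,y,r,z) for r,z in rs]); uv=np.array([proj(im,p) for p in pts],np.float32)
        cv2.fillConvexPoly(o,np.round(cv2.convexHull(uv)*16).astype(np.int32),1,shift=4)
    return o
def cost(v): return sum((sil(im,*v)!=o).sum() for im,o in zip(ims,obs))
best=min((cost((x,y)),x,y) for x in np.arange(480,500,1.5) for y in np.arange(180,200,1.5)); print(best)
for i in (0,1): print(min(((sil(ims[i],x,y)!=obs[i]).sum(),x,y) for x in np.arange(480,500,1.5) for y in np.arange(180,200,1.5)))
E
```

```text
[3] [[228, 249, 28, 27, 388]]
[] []Traceback (most recent call last):
  File "<stdin>", line 12, in <module>
IndexError: list index out of range
```

```bash
python3 - <<'E'
from h import *
a=np.linspace(0,2*np.pi,40,endpoint=False)
def circ(x,y,r,z): return np.c_[x+r*np.cos(a),y+r*np.sin(a),0*a+z]
def sil(im,x,y):
    o=np.zeros((480,640),np.uint8)
    for rs in ([(27,4),(27,10)],[(21,10),(21,66)]):
        uv=np.array([proj(im,p) for p in np.vstack([circ(x,y,r,z) for r,z in rs])],np.float32)
        cv2.fillConvexPoly(o,np.round(cv2.convexHull(uv)*16).astype(np.int32),1,shift=4)
    return o
g=[(x,y) for x in np.arange(480,500,1.) for y in np.arange(180,200,1.)]
tot=0
for c in ("top","side"):
    im=robot.get_image(c); p=proj(im,(489,189,35)); o=None
    for x in robot.regions_of(c,"sleeve"):
        ce=np.argwhere(x["pixels"]).mean(0)[::-1]
        if np.hypot(*(ce-p))<10: o=x["pixels"]; print(c,x["conf"],ce.round(1),o.sum()); break
    hsv=cv2.cvtColor(im["frame"],cv2.COLOR_RGB2HSV); m=cv2.inRange(hsv,(55,110,20),(95,255,255))>0
    cst=np.array([((sil(im,*v)>0)!=o).sum() for v in g]); tot=tot+cst; i=cst.argmin(); print("mask",cst[i],g[i])
    # colour: green fraction inside
    cs=np.array([((sil(im,*v)>0)&~m).sum() for v in g]); i=np.flatnonzero(cs<=cs.min()+3); print("green",cs.min(),np.mean([g[j] for j in i],0))
print(g[tot.argmin()],tot.min())
E
```

```text
top 0.94 [240.9 262.3] 480
mask 176 (np.float64(490.0), np.float64(189.0))
green 197 [490. 189.]
side 0.77 [262.3 190.5] 698
mask 59 (np.float64(490.0), np.float64(192.0))
green 94 [491.66666667 187.66666667]
(np.float64(491.0), np.float64(191.0)) 244
```

Request:
servo_tool(turn=[[0,0.977,0],[0,0.977,0],[0,0.977,0],[0,0.977,0],[0,0.977,0],[0,0.977,0],[0,0.977,0],[0,0.977,0],[0,0.977,0],[0,0.977,0],[0,0.977,0],[0,0.977,0],[0,0.977,0],[0,0.977,0],[0,0,0],[0,0,0],[0,0,0],[0,0,0],[0,0,0],[0,0,0]], offset=[[0,0,0],[0,0,0],[0,0,0],[0,0,0],[0,0,0],[0,0,0],[0,0,0],[0,0,0],[0,0,0],[0,0,0],[0,0,0],[0,0,0],[0,0,0],[0,0,0],[0.4,0,-1],[0.4,0,-1],[0.4,0,-1],[0.4,0,-1],[0.4,0,-1],[0.4,0,-1]], grip=[0.67,0.67,0.67,0.67,0.67,0.67,0.67,0.67,0.67,0.67,0.67,0.67,0.67,0.67,0.67,0.67,0.67,0.67,0.67,0.67])

```text
time_s: 4.9
tool_pos: [293.9, 548.2, 214.1]
tool_rot: [-1.571, -0.0, 0.145]
force: [0.1, -0.1, -0.3]
grip_width: 0.673
```

Request:
servo_tool(turn=[[0,0,0],[0,0,0],[0,0,0],[0,0,0],[0,0,0],[0,0,0],[0,0,0],[0,0,0],[0,0,0],[0,0,0],[0,0,0],[0,0,0],[0,0,0],[0,0,0],[0,0,0],[0,0,0],[0,0,0],[0,0,0],[0,0,0],[0,0,0]], offset=[[0.4,0,-1],[0.4,0,-1],[0.4,0,-1],[0.4,0,-1],[0.4,0,-1],[0.4,0,-1],[0.4,0,-1],[0.4,0,-1],[0.4,0,-1],[0.4,0,-1],[0.4,0,-1],[0.4,0,-1],[0.4,0,-1],[0.4,0,-1],[0.4,0,-1],[0.4,0,-1],[0.3,0,-1],[0.3,0,-1],[0.1,0,-1],[0,0,0]], grip=[0.67,0.67,0.67,0.67,0.67,0.67,0.67,0.67,0.67,0.67,0.67,0.67,0.67,0.67,0.67,0.67,0.67,0.67,0.67,0.67])

```text
time_s: 6.9
tool_pos: [488.4, 192.1, 214.0]
tool_rot: [-1.571, -0.0, 0.143]
force: [-0.4, -0.6, 0.2]
grip_width: 0.669
```

Request:
servo_tool(turn=[[0,0,0],[0,0,0],[0,0,0],[0,0,0],[0,0,0],[0,0,0],[0,0,0],[0,0,0]], offset=[[0.06,1,-0.1],[0,1,0],[0,1,0],[0,1,0],[0,1,0],[0,1,0],[0,1,0],[0,0,0]], grip=[0.67,0.67,0.67,0.67,0.67,0.67,0.67,0.67])

```text
time_s: 7.7
tool_pos: [488.0, 192.1, 72.0]
tool_rot: [-1.571, 0.004, 0.145]
force: [0.1, -0.5, 0.1]
grip_width: 0.676
```

```bash
python3 - <<'E'
from h import *
a=robot.get_image("side")["frame"][80:260,170:380]; b=robot.get_image("top")["frame"][180:360,140:350]
cv2.imwrite("pics/c.png",cv2.resize(np.hstack([a,b]),None,fx=1.9,fy=1.9,interpolation=2)[:,:,::-1]); st()
E
```

```text
{'time_s': 7.8, 'tool_pos': [489.509, 192.648, 74.257], 'tool_rot': [-1.571, 0.0, 0.145], 'force': [-0.108, 0.993, 1.141], 'grip_width': 0.67, 'q': [0.331, 0.331, 2.132, 0.0, 0.679, 0.186]}
```

View pics/c.png

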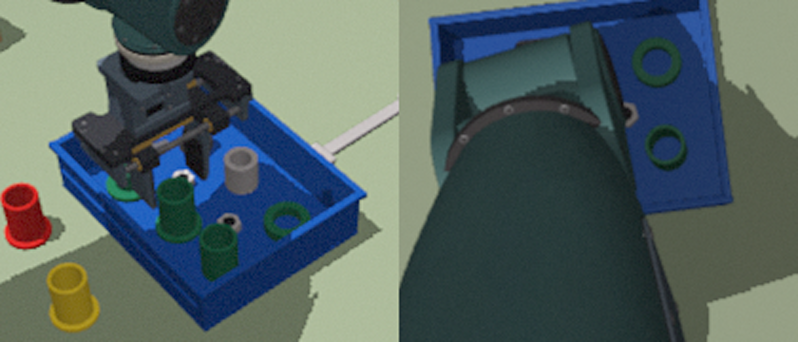

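```bash
python3 - <<'E'
from h import *
im=robot.get_image("side"); s=robot.get_state(); R=Ro.from_euler("xyz",s["tool_rot"]).as_matrix(); p=np.array(s["tool_pos"])
C=lambda u:((u-[169.7,79.7])*1.9).round(0).tolist()
for d in (-44,-30.5,30.5,44):
    print(d,[C(proj(im,p+R@np.array([d,0,w]))) for w in (-16,16)])
for y in (187,190,193,196): print("rim",y,C(proj(im,(490,y,66))))
hsv=cv2.cvtColor(im["frame"],cv2.COLOR_RGB2HSV); m=cv2.inRange(hsv,(55,110,20),(95,255,255))
tips(im,"side",["sleeve_top","sleeve"],5)
E
```

```text
-44 [[148.0, 209.0], [131.0, 193.0]]
-30.5 [[158.0, 204.0], [141.0, 187.0]]
30.5 [[203.0, 178.0], [186.0, 162.0]]
44 [[213.0, 172.0], [195.0, 156.0]]
rim 187 [175.0, 191.0]
rim 190 [174.0, 189.0]
rim 193 [173.0, 188.0]
rim 196 [171.0, 186.0]
sleeve_top [(0.87, [268.0, 322.0, 63.0], [139.0, 181.0]), (0.65, [490.0, 189.0, 65.0], [261.0, 180.0]), (0.63, [337.0, 137.0, 59.0], [205.0, 227.0]), (0.55, [339.0, 276.0, 63.0], [179.0, 182.0])]
sleeve [(0.84, [491.0, 192.0, 4.0], [263.0, 198.0]), (0.81, [341.0, 271.0, 3.0], [185.0, 202.0]), (0.68, [264.0, 324.0, -2.0], [144.0, 201.0]), (0.59, [336.0, 145.0, 1.0], [207.0, 243.0])]
```

Request:
servo_tool(turn=[[0,0,0],[0,0,0],[0,0,0],[0,0,0],[0,0,0]], offset=[[0.05,0,-0.16],[0,0.5,0],[0,0.7,0],[0,0.7,0],[0,0,0]], grip=[0.67,0.67,0.67,0.67,0.67])

```text
time_s: 8.45
tool_pos: [489.5, 189.1, 33.4]
tool_rot: [-1.571, 0.004, 0.145]
force: [-0.9, 0.3, -0.4]
grip_width: 0.669
```

Request:
servo_tool(turn=[[0,0,0],[0,0,0],[0,0,0],[0,0,0],[0,0,0],[0,0,0],[0,0,0],[0,0,0]], offset=[[0,0,0],[0,0,0],[0,0,0],[0,0,0],[0,0,0],[0,0,0],[0,0,0],[0,0,0]], grip=[0.3,0.3,0.3,0.3,0.3,0.3,0.3,0.3], newtons=12)

```text
time_s: 9.25
tool_pos: [491.3, 189.7, 36.2]
tool_rot: [-1.571, -0.0, 0.145]
force: [-1.6, -0.6, 5.0]
grip_width: 0.458
```

Request:
servo_tool(turn=[[0,0,0],[0,0,0],[0,0,0],[0,0,0],[0,0,0],[0,0,0],[0,0,0],[0,0,0]], offset=[[0,-0.3,0],[0,-0.7,0],[0,-1,0],[0,-1,0],[0,-1,0],[0,-1,0],[0,-1,0],[0,0,0]], grip=[0.3,0.3,0.3,0.3,0.3,0.3,0.3,0.3])

```text
time_s: 10.05
tool_pos: [492.5, 190.1, 159.2]
tool_rot: [-1.57, -0.005, 0.145]
force: [0.2, 0.4, -0.3]
grip_width: 0.464
```

Request:
servo_tool(turn=[[0,0,0],[0,0,0],[0,0,0],[0,0,0],[0,0,0],[0,0,0],[0,0,0],[0,0,0],[0,0,0],[0,0,0],[0,0,0],[0,0,0],[0,0,0],[0,0,0],[0,0,0],[0,0,0],[0,0,0],[0,0,0],[0,0,0],[0,-0.22,0]], offset=[[0.15,0,-0.96],[0.15,0,-0.96],[0.15,0,-0.96],[0.15,0,-0.96],[0.15,0,-0.96],[0.15,0,-0.96],[0.15,0,-0.96],[0.15,0,-0.96],[0.15,0,-0.96],[0.15,0,-0.96],[0.15,0,-0.96],[0.15,0,-0.96],[0.15,0,-0.96],[0.15,0,-0.96],[0.15,0,-0.96],[0.15,0,-0.96],[0.15,0,-0.96],[0.15,0,-0.96],[0.15,0,-0.96],[0.15,0,-0.96]], grip=[0.3,0.3,0.3,0.3,0.3,0.3,0.3,0.3,0.3,0.3,0.3,0.3,0.3,0.3,0.3,0.3,0.3,0.3,0.3,0.3])

```text
time_s: 12.05
tool_pos: [606.3, -183.3, 155.9]
tool_rot: [-1.571, 0.0, 0.162]
force: [0.1, -0.8, -0.7]
grip_width: 0.46
```

```bash
python3 - <<'E'
from h import *
im=robot.get_image("side"); st(); f=im["frame"]
tips(im,"side",["sleeve","sleeve_top","seat","fixed_pad","pad_face","jaw_arm"],4)
cv2.imwrite("pics/d.png",cv2.resize(f[180:400,310:510],None,fx=2.7,fy=2.7,interpolation=2)[:,:,::-1])
E
```

```text
{'time_s': 12.1, 'tool_pos': [607.162, -185.407, 156.096], 'tool_rot': [-1.572, -0.001, 0.163], 'force': [-1.135, -2.763, 0.213], 'grip_width': 0.458, 'q': [-0.333, 0.351, 1.897, -0.001, 0.893, -0.496]}
sleeve [(0.96, [342.0, 269.0, 1.0], [186.0, 202.0]), (0.72, [606.0, -181.0, 126.0], [416.0, 263.0]), (0.68, [335.0, 142.0, 0.0], [208.0, 244.0]), (0.6, [265.0, 325.0, -2.0], [144.0, 201.0])]
sleeve_top [(0.96, [336.0, 139.0, 60.0], [204.0, 227.0]), (0.82, [606.0, -180.0, 186.0], [420.0, 242.0]), (0.74, [606.0, -183.0, 11.0], [408.0, 299.0]), (0.64, [341.0, 276.0, 64.0], [179.0, 181.0])]
seat [(0.64, [605.0, -187.0, 10.0], [409.0, 301.0]), (0.35, [767.0, 217.0, 0.0], [362.0, 147.0])]
fixed_pad [(0.54, [619.0, -223.0, 41.0], [429.0, 303.0])]
pad_face [(0.68, [603.0, -148.0, 38.0], [398.0, 279.0])]
jaw_arm [(0.85, [519.0, -132.0, 40.0], [356.0, 291.0])]
```

View pics/d.png

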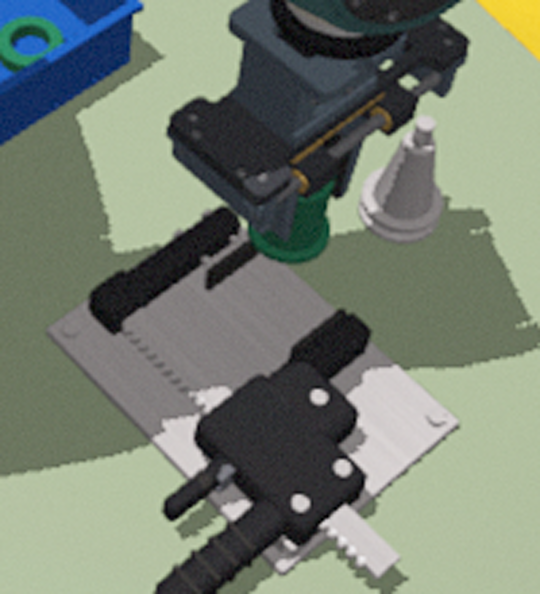

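Request:
servo_tool(turn=[[0,0,0],[0,0,0],[0,0,0],[0,0,0],[0,0,0],[0,0,0],[0,0,0],[0,0,0]], offset=[[0,0,0],[0,1,0],[0,1,0],[0,1,0],[0,1,0],[0,0.9,0],[0,0,0],[0,0,0]], grip=[0.3,0.3,0.3,0.3,0.3,0.3,0.3,0.3])

```text
time_s: 13.2
tool_pos: [606.0, -181.6, 58.1]
tool_rot: [-1.571, 0.0, 0.163]
force: [0.2, 1.0, -0.4]
grip_width: 0.46
```

```bash
python3 - <<'E'
from h import *
im=robot.get_image("side"); st(); f=im["frame"]
tips(im,"side",["sleeve","sleeve_top"],4)
cv2.imwrite("pics/e.png",cv2.resize(f[200:400,310:510],None,fx=2.9,fy=2.9,interpolation=2)[:,:,::-1])
E
```

```text
{'time_s': 13.25, 'tool_pos': [606.328, -181.734, 58.654], 'tool_rot': [-1.571, -0.001, 0.163], 'force': [0.536, -0.363, -0.498], 'grip_width': 0.46, 'q': [-0.328, 0.49, 1.919, -0.0, 0.732, -0.491]}
sleeve [(0.82, [337.0, 142.0, 2.0], [209.0, 243.0]), (0.81, [606.0, -180.0, 25.0], [408.0, 294.0]), (0.81, [265.0, 322.0, 1.0], [144.0, 201.0]), (0.77, [340.0, 271.0, 2.0], [185.0, 202.0])]
sleeve_top [(0.98, [343.0, 276.0, 64.0], [180.0, 181.0]), (0.89, [336.0, 138.0, 60.0], [205.0, 227.0]), (0.77, [607.0, -179.0, 86.0], [412.0, 275.0]), (0.59, [481.0, -264.0, 44.0], [380.0, 355.0])]
```

View pics/e.png

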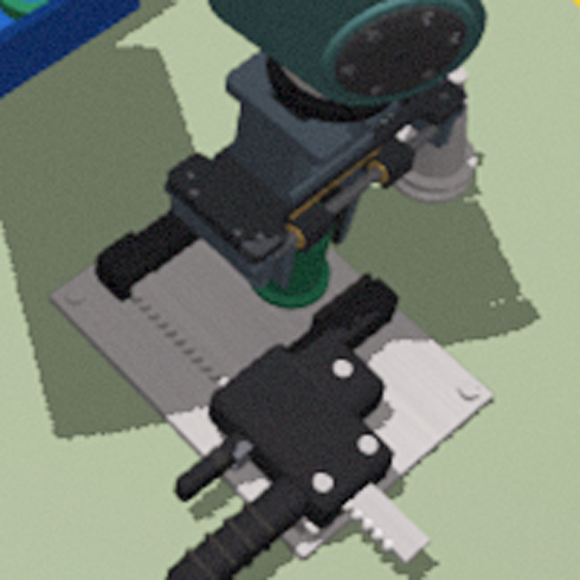

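Request:
servo_tool(turn=[[0,0,0],[0,0,0],[0,0,0],[0,0,0],[0,0,0]], offset=[[0,0.4,-0.05],[0,0.2,0],[0,0.1,0],[0,0.05,0],[0,0,0]], grip=[0.3,0.3,0.3,0.3,0.3])

```text
time_s: 13.85
tool_pos: [605.9, -182.7, 42.8]
tool_rot: [-1.571, 0.0, 0.162]
force: [-0.3, 0.2, -0.6]
grip_width: 0.464
```

Request:
servo_tool(turn=[[0,0,0],[0,0,0]], offset=[[0,0.05,0],[0,0,0]], grip=[0.3,0.3])

```text
time_s: 14.05
tool_pos: [606.2, -182.7, 42.2]
tool_rot: [-1.571, -0.0, 0.162]
force: [-0.7, 0.7, 2.6]
grip_width: 0.462
```

Request:
servo_tool(turn=[[0,0,0],[0,0,0],[0,0,0]], offset=[[0,0.03,0],[0,0,0],[0,0,0]], grip=[0.3,0.3,0.3])

```text
time_s: 14.35
tool_pos: [606.2, -182.8, 42.1]
tool_rot: [-1.571, -0.0, 0.162]
force: [-4.8, -0.1, 11.7]
grip_width: 0.466
```

Request:
servo_tool(turn=[[0,0,0],[0,0,0],[0,0,0],[0,0,0],[0,0,0]], offset=[[0,0,0],[0,0,0],[0,0,0],[0,0,0],[0,0,0]], grip=[0.5,0.55,0.62,0.62,0.62])

```text
time_s: 14.85
tool_pos: [606.0, -182.7, 41.3]
tool_rot: [-1.571, 0.0, 0.162]
force: [0.1, -0.9, 0.1]
grip_width: 0.62
```

Request:
servo_tool(turn=[[0,0,0],[0,0,0],[0,0,0],[0,0,0],[0,0,0],[0,0,0],[0,0,0],[0,0,0]], offset=[[0,-0.5,0],[0,-1,0],[0,-1,0],[0,-1,0],[0,-1,0],[0,-1,0],[0,-0.5,0],[0,0,0]], grip=[0.62,0.62,0.62,0.62,0.62,0.62,0.62,0.62])

```text
time_s: 15.65
tool_pos: [606.8, -183.0, 163.0]
tool_rot: [-1.572, -0.002, 0.162]
force: [0.2, 0.9, -0.1]
grip_width: 0.617
```

Request:
servo_tool(turn=[[0,0,0],[0,0,0],[0,0,0],[0,0,0],[0,0,0],[0,0,0],[0,0,0],[0,0,0]], offset=[[-1,0,-0.23],[-1,0,-0.23],[-1,0,-0.23],[-1,0,-0.23],[-1,0,-0.23],[-1,0,-0.23],[-1,0,-0.2],[0,0,0]], grip=[0,0,0,0,0,0,0,0])

```text
time_s: 16.45
tool_pos: [470.5, -237.2, 161.2]
tool_rot: [-1.57, 0.001, 0.161]
force: [0.2, -0.4, 0.8]
grip_width: 0.003
```

Request:
servo_tool(turn=[[0,0,0],[0,0,0],[0,0,0],[0,0,0],[0,0,0],[0,0,0],[0,0,0],[0,0,0],[0,0,0]], offset=[[0,1,0],[0,1,0],[0,1,0],[0,1,0],[0,1,0],[0,1,0],[0,0.75,0],[0,0,0],[0,0,0]], grip=[0,0,0,0,0,0,0,0,0])

```text
time_s: 17.35
tool_pos: [473.2, -236.6, 26.6]
tool_rot: [-1.571, 0.0, 0.162]
force: [0.8, -0.2, 0.3]
grip_width: 0.006
```

```bash
python3 - <<'E'
from h import *
im=robot.get_image("side"); st(); f=im["frame"]
tips(im,"side",["sleeve","sleeve_top","seat","fixed_pad","pad_face","jaw_arm","blade_front","grip_back"],3)
cv2.imwrite("pics/f.png",cv2.resize(f[220:420,310:510],None,fx=2.9,fy=2.9,interpolation=2)[:,:,::-1])
E
```

```text
{'time_s': 17.4, 'tool_pos': [473.427, -236.752, 27.006], 'tool_rot': [-1.571, -0.001, 0.162], 'force': [0.026, 0.218, 0.177], 'grip_width': 0.006, 'q': [-0.508, 0.424, 2.127, 0.0, 0.59, -0.67]}
sleeve [(0.82, [341.0, 270.0, 0.0], [186.0, 203.0]), (0.67, [607.0, -183.0, 9.0], [408.0, 299.0]), (0.61, [266.0, 320.0, 0.0], [145.0, 201.0])]
sleeve_top [(0.84, [335.0, 137.0, 59.0], [204.0, 228.0]), (0.75, [345.0, 276.0, 66.0], [181.0, 180.0]), (0.73, [605.0, -180.0, 71.0], [411.0, 281.0])]
seat [(0.88, [604.0, -185.0, 10.0], [408.0, 300.0])]
fixed_pad [(0.51, [606.0, -180.0, 71.0], [411.0, 280.0]), (0.37, [616.0, -224.0, 37.0], [428.0, 305.0])]
pad_face [(0.7, [608.0, -181.0, 71.0], [412.0, 280.0])]
jaw_arm []
blade_front [(0.71, [483.0, -271.0, 43.0], [383.0, 358.0]), (0.48, [766.0, 214.0, 4.0], [362.0, 147.0])]
grip_back [(0.84, [488.0, -329.0, 39.0], [405.0, 385.0])]
```

View pics/f.png

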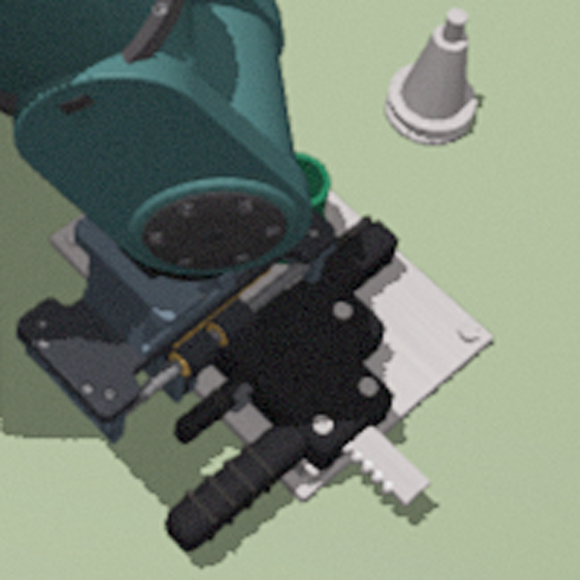

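Request:
servo_tool(turn=[[0,0,0],[0,0,0],[0,0,0],[0,0,0]], offset=[[0,0,-0.4],[0,0,-0.3],[0,0,0],[0,0,0]], grip=[0,0,0,0])

```text
time_s: 18.2
tool_pos: [475.3, -250.4, 26.3]
tool_rot: [-1.571, -0.0, 0.162]
force: [0.8, 3.2, 2.7]
grip_width: 0.005
```

Request:
servo_tool(turn=[[0,0,0],[0,0,0],[0,0,0]], offset=[[0,0,-0.2],[0,0,0],[0,0,0]], grip=[0,0,0])

```text
time_s: 18.5
tool_pos: [475.4, -253.8, 26.2]
tool_rot: [-1.57, 0.001, 0.162]
force: [-2.2, 4.7, 4.1]
grip_width: 0.01
```

Request:
servo_tool(turn=[[0,0,0],[0,0,0],[0,0,0]], offset=[[0,0,-0.2],[0,0,0],[0,0,0]], grip=[0,0,0])

```text
time_s: 18.8
tool_pos: [475.7, -257.5, 26.0]
tool_rot: [-1.569, 0.002, 0.162]
force: [-3.0, 5.7, 3.5]
grip_width: 0.008
```

Request:
servo_tool(turn=[[0,0,0],[0,0,0],[0,0,0]], offset=[[0,0,-0.3],[0,0,0],[0,0,0]], grip=[0,0,0])

```text
time_s: 19.1
tool_pos: [476.4, -263.4, 25.9]
tool_rot: [-1.569, 0.002, 0.162]
force: [-4.1, 6.3, 5.0]
grip_width: 0.006
```

Request:
servo_tool(turn=[[0,0,0],[0,0,0],[0,0,0]], offset=[[0,0,-0.2],[0,0,0],[0,0,0]], grip=[0,0,0])

```text
time_s: 19.4
tool_pos: [477.0, -267.2, 25.9]
tool_rot: [-1.569, 0.002, 0.162]
force: [-5.1, 6.3, 5.4]
grip_width: 0.006
```

Request:
servo_tool(turn=[[0,0,0],[0,0,0],[0,0,0]], offset=[[0,0,-0.15],[0,0,0],[0,0,0]], grip=[0,0,0])

```text
time_s: 19.7
tool_pos: [477.5, -270.1, 25.9]
tool_rot: [-1.569, 0.002, 0.162]
force: [-3.0, 7.3, 4.2]
grip_width: 0.005
```

Request:
servo_tool(turn=[[0,0,0],[0,0,0],[0,0,0]], offset=[[0,0,-0.1],[0,0,0],[0,0,0]], grip=[0,0,0])

```text
time_s: 20.0
tool_pos: [477.5, -270.8, 25.9]
tool_rot: [-1.567, 0.003, 0.162]
force: [-2.2, 21.4, 11.2]
grip_width: 0.005
```

Request:
servo_tool(turn=[[0,0,0],[0,0,0],[0,0,0]], offset=[[0,0,-0.05],[0,0,0],[0,0,0]], grip=[0,0,0])

```text
time_s: 20.3
tool_pos: [477.5, -271.0, 25.8]
tool_rot: [-1.566, 0.003, 0.162]
force: [-0.6, 29.2, 14.5]
grip_width: 0.004
```

```bash
python3 - <<'E'
from h import *
im=robot.get_image("side"); st(); f=im["frame"]
tips(im,"side",["blade_front","grip_back","jaw_arm","sleeve"],3)
cv2.imwrite("pics/g.png",cv2.resize(f[220:420,310:510],None,fx=2.9,fy=2.9,interpolation=2)[:,:,::-1])
E
```

```text
{'time_s': 20.35, 'tool_pos': [477.455, -270.957, 25.777], 'tool_rot': [-1.566, 0.003, 0.162], 'force': [-1.023, 29.216, 13.408], 'grip_width': 0.005, 'q': [-0.559, 0.45, 2.085, 0.003, 0.613, -0.724]}
blade_front [(0.44, [481.0, -292.0, 42.0], [389.0, 369.0])]
grip_back [(0.94, [490.0, -329.0, 41.0], [406.0, 384.0])]
jaw_arm [(0.7, [484.0, -292.0, 42.0], [390.0, 368.0]), (0.65, [617.0, -222.0, 41.0], [427.0, 303.0])]
sleeve [(0.94, [266.0, 324.0, -1.0], [144.0, 201.0]), (0.83, [334.0, 141.0, 3.0], [208.0, 244.0]), (0.65, [342.0, 271.0, 3.0], [186.0, 201.0])]
```

View pics/g.png

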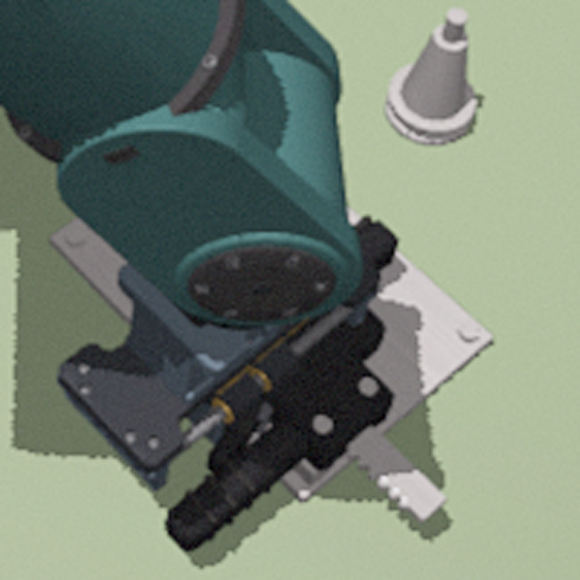

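```bash
cat >> h.py <<'E'
TH=.163; T=np.array([527.9,-232.6,0]); RC=Ro.from_euler("z",TH).as_matrix()
def barend(im,f=None):
    g=(im["frame"] if f is None else f).astype(np.float32)
    ys=np.arange(-90,-200,-.25); out=[]
    for xo in (-4,-2,0,2,4):
        uv=np.array([proj(im,RC@np.array([xo,y,43])+T) for y in ys],np.float32)
        s=cv2.remap(g,uv[None,:,0],uv[None,:,1],cv2.INTER_LINEAR)[0]
        sat=s[:,2]-s[:,1]  # steel: b~g ; bench: green
        lum=s.mean(1); steel=(sat>-14)&(lum>90); k=np.flatnonzero(steel)
        out.append(ys[k[-1]] if len(k) else np.nan)
    return np.round(out,1).tolist()
E
python3 - <<'E'
from h import *
im=robot.get_image("side"); f0=cv2.imread("pics/a_side.png")[:,:,::-1].copy()
print("start",barend(im,f0)); print("now",barend(im))
g=f0
for y in (-110,-125,-135,-145,-155): print(y,[ (lambda u: fr[int(round(u[1])),int(round(u[0]))].tolist())(proj(im,RC@np.array([0,y,43])+T)) for fr in (f0,im["frame"])])
E
```

```text
start [-148.5, -148.5, -149.0, -148.5, -148.0]
now [-161.2, -161.5, -161.8, -161.8, -161.0]
-110 [[194, 189, 189], [129, 125, 125]]
-125 [[195, 190, 190], [127, 123, 121]]
-135 [[194, 190, 190], [209, 205, 205]]
-145 [[196, 190, 190], [203, 199, 198]]
-155 [[94, 103, 82], [205, 199, 199]]
```

Request:
servo_tool(turn=[[0,0,0],[0,0,0],[0,0,0],[0,0,0]], offset=[[0,0,0.5],[0,0,0.5],[0,0,0.3],[0,0,0]], grip=[0,0,0,0])

```text
time_s: 21.0
tool_pos: [475.0, -248.0, 26.4]
tool_rot: [-1.571, -0.0, 0.163]
force: [0.3, 0.3, -0.3]
grip_width: 0.006
```

Request:
servo_tool(turn=[[0,0,0],[0,0,0],[0,0,0],[0,0,0],[0,0,0]], offset=[[0,0,-0.4],[0,0,-0.4],[0,0,-0.4],[0,0,0],[0,0,0]], grip=[0,0,0,0,0])

```text
time_s: 21.5
tool_pos: [477.7, -270.8, 26.0]
tool_rot: [-1.567, 0.002, 0.162]
force: [-2.1, 22.5, 11.9]
grip_width: 0.003
```

```bash
python3 - <<'E'
from h import *
print(barend(robot.get_image("side"))); st()
E
```

```text
[-169.8, -169.8, -169.5, -168.8, -169.0]
{'time_s': 21.55, 'tool_pos': [477.71, -270.776, 26.028], 'tool_rot': [-1.567, 0.002, 0.162], 'force': [-1.975, 22.116, 11.175], 'grip_width': 0.001, 'q': [-0.559, 0.449, 2.085, 0.002, 0.612, -0.722]}
```

Request:
servo_tool(turn=[[0,0,0],[0,0,0],[0,0,0],[0,0,0]], offset=[[0,0,0.5],[0,0,0.5],[0,0,0.2],[0,0,0]], grip=[0,0,0,0])

```text
time_s: 21.95
tool_pos: [475.2, -248.6, 26.5]
tool_rot: [-1.571, -0.0, 0.163]
force: [0.6, 0.0, 0.0]
grip_width: 0.003
```

Request:
servo_tool(turn=[[0,0,0],[0,0,0],[0,0,0],[0,0,0],[0,0,0]], offset=[[0,0,-0.4],[0,0,-0.4],[0,0,-0.3],[0,0,0],[0,0,0]], grip=[0,0,0,0,0])

```text
time_s: 22.45
tool_pos: [477.8, -270.3, 26.2]
tool_rot: [-1.569, 0.001, 0.162]
force: [-4.0, 7.0, 5.1]
grip_width: 0.004
```

```bash
python3 - <<'E'
from h import *
print(barend(robot.get_image("side"))); st()
E
```

```text
[-177.5, -177.2, -177.5, -177.0, -176.8]
{'time_s': 22.5, 'tool_pos': [477.801, -270.261, 26.149], 'tool_rot': [-1.569, 0.001, 0.162], 'force': [-4.576, 7.362, 5.251], 'grip_width': 0.005, 'q': [-0.557, 0.448, 2.087, 0.0, 0.609, -0.719]}
```

Request:
servo_tool(turn=[[0,0,0],[0,0,0],[0,0,0],[0,0,0]], offset=[[0,0,0.5],[0,0,0.4],[0,0,0.2],[0,0,0]], grip=[0,0,0,0])

```text
time_s: 22.9
tool_pos: [475.2, -248.4, 26.5]
tool_rot: [-1.571, -0.0, 0.163]
force: [0.6, 0.6, 1.1]
grip_width: 0.002
```

Request:
servo_tool(turn=[[0,0,0],[0,0,0],[0,0,0],[0,0,0]], offset=[[0,0,-0.4],[0,0,-0.4],[0,0,0],[0,0,0]], grip=[0,0,0,0])

```text
time_s: 23.3
tool_pos: [476.8, -264.4, 26.1]
tool_rot: [-1.569, 0.002, 0.162]
force: [-3.9, 5.4, 4.1]
grip_width: 0.004
```

Request:
servo_tool(turn=[[0,0,0],[0,0,0],[0,0,0]], offset=[[0,0,-0.1],[0,0,0],[0,0,0]], grip=[0,0,0])

```text
time_s: 23.6
tool_pos: [477.0, -266.0, 26.1]
tool_rot: [-1.569, 0.002, 0.162]
force: [-4.5, 8.5, 4.6]
grip_width: 0.006
```

Request:
servo_tool(turn=[[0,0,0],[0,0,0],[0,0,0]], offset=[[0,0,-0.1],[0,0,0],[0,0,0]], grip=[0,0,0])

```text
time_s: 23.9
tool_pos: [477.3, -267.8, 26.0]
tool_rot: [-1.569, 0.002, 0.162]
force: [-3.7, 10.1, 5.9]
grip_width: 0.008
```

```bash
python3 - <<'E'
from h import *
print(barend(robot.get_image("side"))); st()
E
```

```text
[-183.5, -183.8, -183.8, -183.2, -183.0]
{'time_s': 23.95, 'tool_pos': [477.289, -267.765, 26.076], 'tool_rot': [-1.569, 0.002, 0.162], 'force': [-4.027, 9.592, 6.055], 'grip_width': 0.002, 'q': [-0.554, 0.446, 2.09, 0.001, 0.608, -0.717]}
```

Request:
servo_tool(turn=[[0,0,0],[0,0,0],[0,0,0],[0,0,0],[0,0,0]], offset=[[0,0,0.4],[0,0,0.4],[0,0,0.2],[0,0,0],[0,0,0]], grip=[0,0,0,0,0])

```text
time_s: 24.45
tool_pos: [475.3, -248.8, 26.5]
tool_rot: [-1.571, -0.001, 0.163]
force: [0.4, -0.8, 0.2]
grip_width: 0.002
```

```bash
python3 - <<'E'
from h import *
print(barend(robot.get_image("side"))); st()
E
```

```text
[-182.5, -182.5, -182.5, -182.5, -181.8]
{'time_s': 24.5, 'tool_pos': [475.298, -248.822, 26.521], 'tool_rot': [-1.571, -0.001, 0.162], 'force': [-0.004, -0.276, -0.544], 'grip_width': 0.003, 'q': [-0.526, 0.432, 2.113, -0.0, 0.596, -0.688]}
```

Request:
servo_tool(turn=[[0,0,0],[0,0,0],[0,0,0],[0,0,0]], offset=[[0,0,-0.2],[0,0,-0.15],[0,0,0],[0,0,0]], grip=[0,0,0,0])

```text
time_s: 24.9
tool_pos: [475.5, -255.0, 26.3]
tool_rot: [-1.569, 0.001, 0.162]
force: [-2.3, 7.1, 6.1]
grip_width: 0.005
```

```bash
python3 - <<'E'
from h import *
print(barend(robot.get_image("side"))); st()
E
```

```text
[-184.0, -183.8, -184.0, -183.2, -183.0]
{'time_s': 24.95, 'tool_pos': [475.49, -254.974, 26.246], 'tool_rot': [-1.569, 0.001, 0.162], 'force': [-2.125, 6.888, 7.03], 'grip_width': 0.002, 'q': [-0.536, 0.437, 2.105, 0.001, 0.601, -0.698]}
```

Request:
servo_tool(turn=[[0,0,0],[0,0,0],[0,0,0]], offset=[[0,0,-0.1],[0,0,0],[0,0,0]], grip=[0,0,0])

```text
time_s: 25.25
tool_pos: [475.6, -256.7, 26.2]
tool_rot: [-1.569, 0.002, 0.162]
force: [-3.4, 9.7, 8.0]
grip_width: 0.005
```

Request:
servo_tool(turn=[[0,0,0],[0,0,0],[0,0,0]], offset=[[0,0,-0.1],[0,0,0],[0,0,0]], grip=[0,0,0])

```text
time_s: 25.55
tool_pos: [475.7, -258.5, 26.2]
tool_rot: [-1.568, 0.002, 0.162]
force: [-4.9, 10.4, 9.4]
grip_width: 0.003
```

```bash
python3 - <<'E'
from h import *
for i in range(3): print(barend(robot.get_image("side"))); st()
im=robot.get_image("top"); tips(im,"top",["sleeve","sleeve_top","jaw_arm","fixed_pad","pad_face"],4)
f=robot.get_image("side")["frame"]
cv2.imwrite("pics/i.png",cv2.resize(np.hstack([f[220:400,340:520],im["frame"][150:330,360:540]]),None,fx=2.2,fy=2.2,interpolation=2)[:,:,::-1])
E
```

```text
[-185.2, -185.0, -185.2, -185.0, -184.8]
{'time_s': 25.6, 'tool_pos': [475.7, -258.468, 26.162], 'tool_rot': [-1.568, 0.002, 0.162], 'force': [-3.886, 11.863, 9.303], 'grip_width': 0.006, 'q': [-0.541, 0.44, 2.101, 0.001, 0.604, -0.704]}
[-185.2, -185.2, -185.2, -185.0, -185.0]
{'time_s': 25.65, 'tool_pos': [475.699, -258.468, 26.149], 'tool_rot': [-1.568, 0.002, 0.162], 'force': [-3.762, 10.908, 10.182], 'grip_width': 0.005, 'q': [-0.541, 0.44, 2.101, 0.001, 0.604, -0.704]}
[-185.2, -185.0, -185.2, -185.0, -185.0]
{'time_s': 25.7, 'tool_pos': [475.693, -258.465, 26.168], 'tool_rot': [-1.569, 0.002, 0.162], 'force': [-4.272, 11.101, 10.097], 'grip_width': 0.004, 'q': [-0.541, 0.44, 2.101, 0.001, 0.604, -0.704]}
sleeve [(0.96, [267.0, 326.0, -1.0], [167.0, 374.0]), (0.72, [608.0, -195.0, 15.0], [430.0, 212.0])]
sleeve_top [(0.73, [339.0, 273.0, 66.0], [189.0, 337.0]), (0.71, [605.0, -203.0, 71.0], [440.0, 207.0]), (0.59, [267.0, 323.0, 65.0], [159.0, 375.0])]
jaw_arm [(0.91, [518.0, -166.0, 40.0], [419.0, 252.0])]
fixed_pad [(0.55, [610.0, -223.0, 41.0], [447.0, 208.0])]
pad_face [(0.47, [607.0, -182.0, 41.0], [426.0, 209.0])]
```

View pics/i.png

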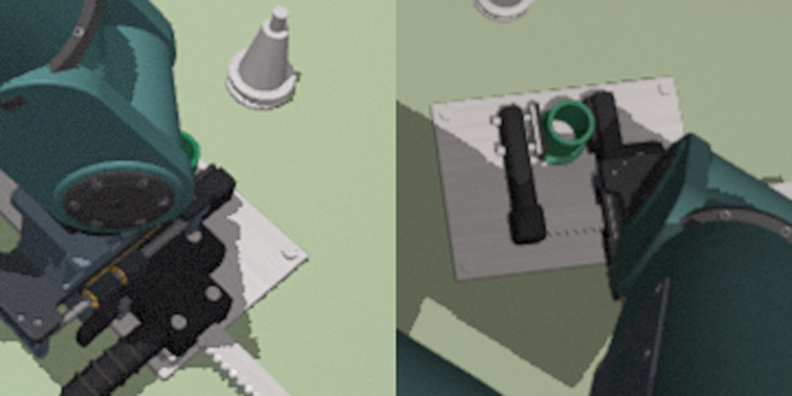

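Request:
servo_tool(turn=[[0,0,0],[0,0,0],[0,0,0]], offset=[[0,0,-0.12],[0,0,0],[0,0,0]], grip=[0,0,0])

```text
time_s: 26.35
tool_pos: [475.9, -260.6, 26.1]
tool_rot: [-1.568, 0.002, 0.162]
force: [-5.3, 14.1, 10.4]
grip_width: 0.002
```

```bash
python3 - <<'E'
from h import *
F=[];B=[]
for i in range(6): B.append(np.mean(barend(robot.get_image("side")))); F.append(robot.get_state()["force"])
F=np.mean(F,0); print(np.mean(B),F,"along",F@RC[:,1]); st()
E
```

```text
-186.33333333333334 [-5.27612627 13.18793946 10.56412115] along 13.86933721020919
{'time_s': 26.65, 'tool_pos': [475.972, -260.641, 26.141], 'tool_rot': [-1.568, 0.002, 0.162], 'force': [-5.478, 13.231, 10.321], 'grip_width': 0.007, 'q': [-0.544, 0.441, 2.098, 0.001, 0.605, -0.707]}
```

Request:
servo_tool(turn=[[0,0,0],[0,0,0],[0,0,0],[0,0,0],[0,0,0],[0,0,0],[0,0,0]], offset=[[0,0,-0.02],[0,0,0],[0,0,0],[0,0,0],[0,0,0],[0,0,0],[0,0,0]], grip=[0,0,0,0,0,0,0])

```text
time_s: 27.35
tool_pos: [476.0, -260.9, 26.1]
tool_rot: [-1.568, 0.002, 0.162]
force: [-5.1, 13.0, 11.9]
grip_width: 0.006
```

```bash
python3 - <<'E'
from h import *
F=[];B=[]
for i in range(6): B.append(np.mean(barend(robot.get_image("side")))); F.append(robot.get_state()["force"])
F=np.mean(F,0); print(np.mean(B),F,"along",F@RC[:,1]); st()
im=robot.get_image("top"); tips(im,"top",["sleeve","sleeve_top","oil","holder","spanner"],2)
f=robot.get_image("side")["frame"]
cv2.imwrite("pics/j.png",cv2.resize(im["frame"][170:290,390:530],None,fx=5,fy=5,interpolation=2)[:,:,::-1])
E
```

```text
-186.3333333333333 [-5.29528887 14.23552168 11.23218704] along 14.906143296935307
{'time_s': 27.65, 'tool_pos': [475.947, -260.888, 26.133], 'tool_rot': [-1.568, 0.002, 0.162], 'force': [-4.701, 14.478, 11.405], 'grip_width': 0.006, 'q': [-0.545, 0.442, 2.098, 0.001, 0.606, -0.708]}
sleeve [(0.92, [338.0, 273.0, 2.0], [196.0, 338.0]), (0.74, [607.0, -197.0, 11.0], [431.0, 212.0])]
sleeve_top [(0.78, [265.0, 323.0, 64.0], [159.0, 377.0]), (0.69, [607.0, -202.0, 70.0], [440.0, 206.0])]
oil [(0.95, [787.0, 38.0, -0.0], [320.0, 129.0])]
holder [(0.72, [754.0, -148.0, -3.0], [406.0, 146.0])]
spanner [(0.82, [766.0, 219.0, -1.0], [236.0, 136.0])]
```

View pics/j.png

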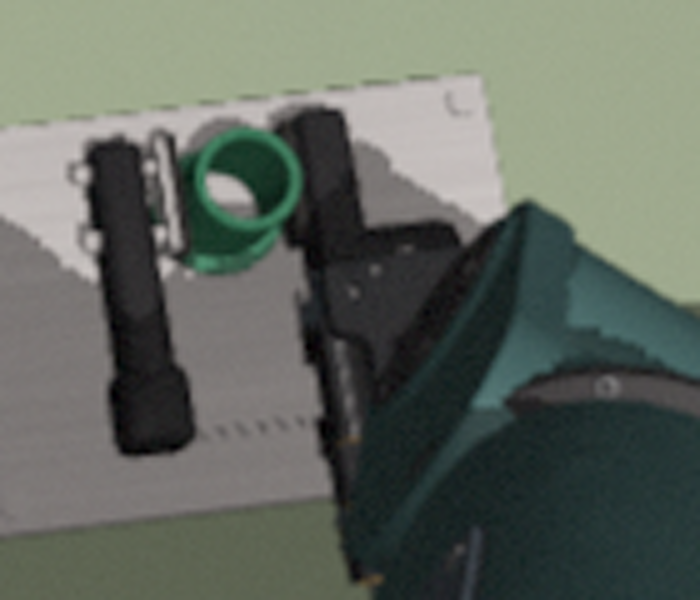

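```bash
python3 -c "
from rig import robot
print(robot.finish_job())"
```

```text
the job is handed in; nothing more can be done
None
```

The green flanged sleeve is out of the bin and standing flange down in the clamp. It is held upright between the two pads with the trigger still squeezed. I handed the job in at about 28 s on the robot's clock. The clamp was worked only by pushing the trigger blade with the closed fingers: three full strokes, then two partial ones.

**Nip at hand-in:** I couldn't measure the pad directly, so this is an estimate.
- **Force:** the last average along the blade was 14.9 N, which puts the pad about 5 mm in.
- **Camera:** the bar's travel, seen in the images, gave between 4.7 and 5.4 mm.
- **Earlier disagreement:** a step or two before the end, the force and camera estimates differed by about 0.7 mm, so I stopped in the middle. The small last nudge was too fine to show in the bar's position.

**Sleeve position:** the last top view puts its middle about 20 mm from the fixed pad's face. It should be 21 mm when the tube bears on that pad.

**Bystanders:** the oil bottle, tool holder and spanner were where they started, to within the network's accuracy.

**One oddity:** while pushing the blade, the tool also read about 11 N upward and 5 N sideways. I took this as finger friction on the blade. The highest force reading between moves was about 33 N.

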